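# Read off a carton's front line with a straightedge and a spring pull gauge

### The arm

A 7-joint arm with a two-finger parallel gripper is mounted at the origin on the work surface. World frame = base frame: x ahead of the robot, y to its left, z up, the work surface at z = 0. Lengths are in mm, angles in rad, forces in N, time in s.
With the tool pointing down it reaches from about 425 to 950 mm from the base axis. Payload 4.7 kg.
Tool frame: the origin (TCP) lies between the finger pads; the fingertips stand 11 mm ahead of it and the grasp point (between the pads) lies 8 mm behind it (tip_extent is the distance from the TCP to the fingertips, in mm); z points along the fingers, y is the direction in which the jaws open and shut (so a half turn about z gives the same grasp; the last joint's range is limited). The gripper opens to 85 mm and grips with 20 to 120 N. Pads are 22 mm wide; open, the fingers measure 114 mm over their backs; the gripper's body (76 mm by 85 mm) begins 54 mm behind the grasp point. The pads swing forward as they close: fully open they stand 13 mm farther back than shut.
Start: joints at [-1.329, 0.469, -0.049, 1.532, 0.024, 1.141, -0.082], TCP at [180.522, 650.43, 242.335] pointing down, gripper open.
Joint ranges: [-2.59, 2.59], [-0.33, 1.99], [-1.39, 1.29], [0.1, 2.45], [-1.04, 4.18], [0.21, 1.99], [-2.66, 2.66]. Speed limits (rad/s): [2.57, 2.57, 3.14, 3.14, 3.14, 3.14, 3.14].

### API

Orientations are given as a unit quaternion [x, y, z, w].
In Python, from station import state, snapshot, job_done, tip_extent gives the robot as it stands.
- The arm moves only by the tool step_arm, never from a script. Its argument "targets" is one flat list of numbers, 6 for each row, row after row: the shift along the world's x, y, z as a fraction of full scale, then the turn, a rotation vector about the world's x, y, z as a fraction of full scale. A call has 1 to 5 rows; each row is the pose to reach, as a shift and turn from the pose commanded when the call began; what a row does not reach only later rows make up. Full scale, the value 1, is 100 mm for a shift and 45 degrees for a turn. A row lasts 1/12 s, in which the tool goes at most 41.7 mm and 7.16 degrees, less where a joint would pass 70% of its speed; a pose out of reach is approached as far as the arm can. A call with a number of a shift or a turn outside -1 to 1 is refused whole. A call with a gripper value outside its range is refused whole. "gripper" is the finger opening in mm, from 0 to 85.4, set as the call begins (left out, the last holds). The fingers move at their own pace and stop on an object; "squeeze" is the grip in N (left out, the last holds). Time passes only in rows, so rows that repeat a pose let the fingers close. It gives the time, the measured TCP pose, the force and the opening at its end, in the units of the state.
- state(): the state, without advancing time (a new reading comes with each control period).
- snapshot(name): name is "scene" or "top" or "wrist"; returns a dict with "pixels" (420x560x3 uint8, red, green, blue), "depth" (420x560 float32, mm along the optical axis (not along the pixel's ray), 0 where there is no reading), "mtx" (3x3 intrinsics, pixels), "dist_coeffs" ([k1, k2, p1, p2, k3] as OpenCV has them; the pictures are not rectified), "pose" (4x4, takes a point from camera to world coordinates). Camera axes: x right, y down, z forward; pixel columns grow to the right and rows downward; lengths in mm; the calibration is good to about 2 mm. A picture is of the moment at which its call begins.
- job_done(): hands the job in, once; it reports no verdict.
The state is a dict: "time": time; "joint_positions": joint angles; "joint_velocities": joint speeds; "tau": joint torques, N m; "tool_pos": TCP position; "orientation": TCP orientation; "force": force on the tool from outside, world axes, zero at the start; "wrist_torque": the same for the moment, N m; "width": finger opening in mm.
Only numpy, scipy, OpenCV 4.12 (cv2) and the standard library are available. Lean on these libraries where they do the work, as an engineer would, in place of code of your own. Each camera call takes 0.05 s, during which the arm holds its last target. There are 200 camera calls.

### The job

Lay the straightedge flat on the bench, flush along the carton's front face (the face towards the robot), with one end reaching across in front of the gauge's pointer, and leave it lying there. Then pull the gauge's spring-return grip out until the front edge of its pointer is in line with the straightedge edge that lies against the carton, and finish while still holding it there with the fingers, so that the gauge can be read; it springs back if let go. Leave the other things on the bench where they are.

Things in the scene. Friction and masses are not known exactly. Their poses are not given: they have to be found in the camera images.
- straightedge: Loose aluminium straightedge, 360 mm long (its x axis), 60 mm wide (its y axis), 6 mm thick, 0.3 to 0.5 kg, with a pale wooden grip block standing in the middle of it: 40 mm along x, 24 mm along y, from 6 mm to 46 mm above the bench. Origin: centre of the underside, so either long edge lies 30 mm from it; z is up. It is the same turned end for end. It starts at the right of the carton, roughly pointing away from the robot.
- carton_front (a point): Middle of the bottom edge of the front face of the carton, at bench height. The carton is brown, flat, heavy and does not move: 240 mm deep, 200 mm wide, 60 mm high. Site axes: -x points out of the front face (towards the robot), y runs along the front face to the left (the face reaches 100 mm to either side), z up. The carton is not quite square to the gauge (up to 4 degrees) and its left side stands 100 to 170 mm from the gauge's centre line.
- pointer_tip (a point): Right-hand end of the pointer's front edge. The pointer is a flat steel tongue 18 to 22 mm above the bench that sticks out of the carriage towards the carton and passes over the straightedge's blade; its front edge is square to the pull. The tip is 85 mm right of the gauge's centre line and moves with the grip. While the grip is home it lies 45 to 135 mm behind the carton's front face.
- grip_center (a point): Centre of the gauge's upright black grip blade, 70 mm above the bench. The blade is 14 mm thick along the pull (x), 40 mm wide (y) and its top is 90 mm above the bench, its bottom 36 mm, where the carriage begins. Axes as the gauge: -x is the direction of pull (roughly towards the robot), y to the left. It stands on the gauge's centre line and level in x with the pointer's front edge.
- gauge_slide (a joint): How far the grip has been pulled out of the gauge along its -x, in m: 0 home (where it starts), 0.15 at the stop. The moving part is carriage, grip blade and pointer in one piece. A spring draws it home with 4 N at 0, rising 0.4 N per 10 mm to 10 N at the stop. The fixed rail it rides on, 30 mm high at its near end, reaches 25 mm to either side of the centre line: the straightedge's end should come past the pointer tip, not onto the rail.
- tape_roll: Bystander: roll of brown tape lying flat, 84 mm across, 48 mm high, between gauge and carton, behind the pointer. Origin: centre of underside.
- small_box: Bystander: white box 70 x 110 x 30 mm lying on the rear part of the carton. Origin: centre of underside.
- knife: Bystander: closed grey utility knife, 150 mm long, 16 mm high, near the robot. Origin on its underside.
- label_roll: Bystander: white roll of labels lying flat, 90 mm across, 50 mm high, at the left front. Origin: centre of underside.
- parts_case: Bystander: red parts case 280 x 110 x 50 mm, left of the gauge. Origin: centre of underside.
- scanner: Bystander: hand scanner 155 mm long, 34 mm high, lying at the far right. Origin on its underside.
- jar: Bystander: white jar 60 mm across, 80 mm high, at the near left. Origin: centre of underside.

How it is judged:
By the outcome, as a careful person would: the job done as asked, in the order asked, and still so for the second after the job is handed in, while the arm keeps its last pose, push and grip.
It also fails if it takes over 48 s, if anything falls off the work surface, if the arm or the gripper's body presses on something with over 40 N, if the wrist force passes 120 N, or if a joint passes its speed limit or range.

## Working session

There is one attempt and no reset: what is moved stays moved. The work goes in short steps, Python scripts to look and compute and a tool call to move; the robot and the scene stay as the last step left them, time stands still between calls to the robot, and variables do not carry over. Pictures are saved under pics/ and viewed, about 8 in all and at most 12, crops included, and the job is handed in when it is done.

Besides the shell and the picture viewer there is one more tool, called after "Emit:" as name(argument=value, ...), one argument or row to a line, values as JSON. step_arm: Moves the arm, as the interface text tells. Shift numbers are shares of 100 mm and turn numbers shares of 45 degrees, none past 1 either way. Its arguments: {"type":"object","properties":{"targets":{"type":"array","items":{"type":"number"}},"gripper":{"type":"number"},"squeeze":{"type":"number"}},"required":["targets"]}

```bash
ls; mkdir -p pics; cat > h.py <<'E'
import numpy as np, cv2, pickle
from station import state, snapshot, job_done, tip_extent
def snap(cam, name):
    s=snapshot(cam); pickle.dump(s,open(f'{name}.pkl','wb'))
    return s
def load(name): return pickle.load(open(f'{name}.pkl','rb'))
def ray(s,uv):
    uv=np.array(uv,float).reshape(-1,1,2)
    n=cv2.undistortPoints(uv,np.array(s['mtx'],float),np.array(s['dist_coeffs'],float)).reshape(-1,2)
    d=np.c_[n,np.ones(len(n))]; T=np.array(s['pose']); return T[:3,3],d@T[:3,:3].T
def at_z(s,uv,z):
    o,d=ray(s,uv); z=np.broadcast_to(z,len(d)); return o+d*((z-o[2])/d[:,2])[:,None]
def proj(s,P):
    T=np.linalg.inv(np.array(s['pose'])); P=np.array(P,float).reshape(-1,3)
    c=P@T[:3,:3].T+T[:3,3]
    return cv2.projectPoints(c.reshape(-1,1,3),np.zeros(3),np.zeros(3),np.array(s['mtx'],float),np.array(s['dist_coeffs'],float))[0].reshape(-1,2)
def cloud(s):
    h,w=s['depth'].shape; v,u=np.mgrid[:h,:w]
    n=cv2.undistortPoints(np.stack([u,v],-1).reshape(-1,1,2).astype(float),np.array(s['mtx'],float),np.array(s['dist_coeffs'],float)).reshape(h,w,2)
    z=s['depth'][...,None]; c=np.concatenate([n*z,z],-1); T=np.array(s['pose']); return c@T[:3,:3].T+T[:3,3]
def save(s,name,crop=None,k=1):
    im=s['pixels'][...,::-1]
    if crop: x0,y0,x1,y1=crop; im=im[y0:y1,x0:x1]
    cv2.imwrite(f'pics/{name}.png',cv2.resize(im,None,fx=k,fy=k,interpolation=cv2.INTER_CUBIC))
E
python3 - <<'E'
from h import *
print(state(), tip_extent)
for c in ['top','scene']:
    s=snap(c,c+'0'); save(s,c+'0',None,1.4 if c=='top' else 1); print(np.round(s['pose'],3).tolist(), s['mtx'][0][0])
E
```

```text
pics
{'time': 0.0, 'joint_positions': array([-1.32894235,  0.4694752 , -0.0486114 ,  1.53368876,  0.02408835,
        1.14101008, -0.082272  ]), 'joint_velocities': array([ 0.00296476, -0.00130202, -0.00100052, -0.00183444, -0.00012512,
        0.00011406, -0.00023721]), 'tau': array([ 1.71316660e-03, -5.10308969e+01, -4.66988096e-02, -2.37716621e+01,
        1.04463336e-02,  7.39235751e-03, -6.16774386e-06]), 'tool_pos': array([180.3596981 , 649.87144373, 241.24088145]), 'orientation': array([ 1.34929443e-01,  9.90854706e-01, -9.92351420e-04, -1.07090019e-04]), 'force': array([ 0.63333745,  0.45376886, -0.57784408]), 'wrist_torque': array([0.05340664, 0.02803495, 0.05469088]), 'width': 85.92533445412444} 11.0
[[-0.016, -0.976, 0.215, 306.302], [-1.0, 0.017, -0.001, -64.803], [-0.003, -0.215, -0.977, 1048.555], [0.0, 0.0, 0.0, 1.0]] 381.0242664159055
[[-0.574, 0.529, -0.625, 1388.522], [0.819, 0.373, -0.436, 555.407], [0.003, -0.762, -0.647, 966.537], [0.0, 0.0, 0.0, 1.0]] 518.5469294498998
```

View pics/top0.png

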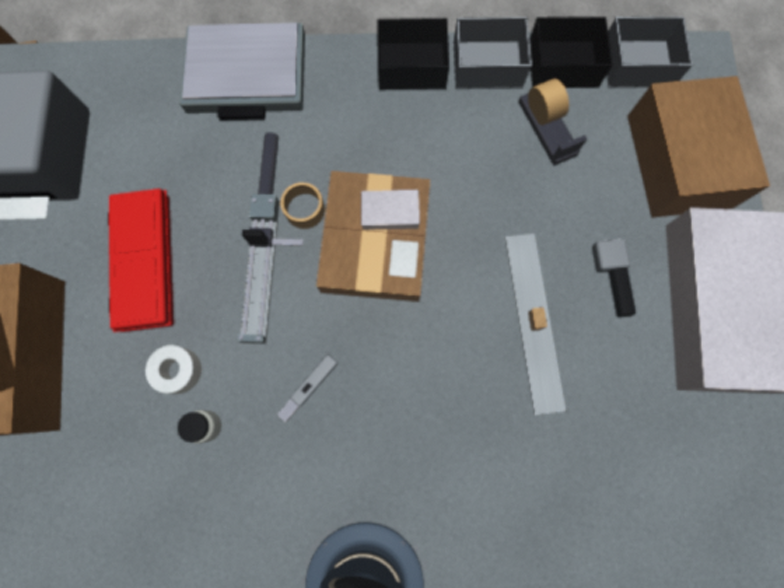

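View pics/scene0.png

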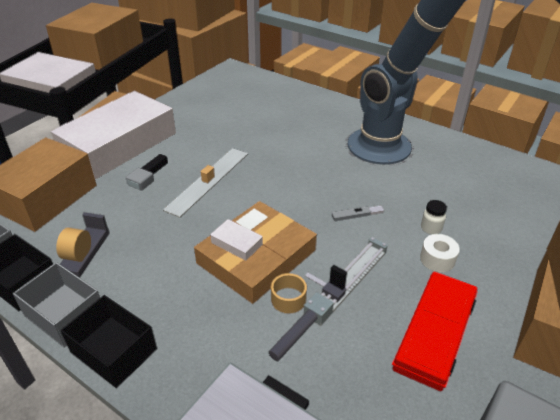

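```bash
python3 - <<'E'
from h import *
s=load('top0'); k=1.4
def z(n,pts,h): print(n,np.round(at_z(s,np.array(pts)/k,h),0)[:,:2].tolist())
z('se corners',[(507,236),(534,234),(565,410),(537,414)],6)
z('block top',[(529,309),(544,308),(546,320),(533,320)],46)
z('carton front top',[(318,290),(420,298)],60); z('carton front bot',[(318,296),(420,300)],0)
z('carton rear top',[(330,172),(430,180)],60)
z('grip top',[(243,232),(268,230)],90); z('pointer',[(302,240),(302,244)],22)
z('rail near',[(240,341),(265,342)],30)
z('rail',[(250,270)],30)
C=cloud(s); 
# heights
print('bench z',np.median(C[250:300,200:300,2]))
for nm,(u,v) in dict(cart=(265,200),block=(385,225),se=(378,195),grip=(183,166),small=(280,148)).items():
    print(nm,np.round(C[v,u],0))
P=C.reshape(-1,3); 
m=(P[:,2]>52)&(P[:,2]<68)&(P[:,0]>450)&(P[:,0]<800)&(P[:,1]<110)&(P[:,1]>-160)
r=cv2.minAreaRect(P[m][:,:2].astype(np.float32)); print('carton',r,m.sum())
col=s['pixels'].reshape(-1,3).astype(int)
m=(P[:,2]>28)&(P[:,2]<60)&(P[:,1]<-280)&(P[:,1]>-420)&(P[:,0]>300)&(P[:,0]<600)
print('block',P[m].mean(0),m.sum())
print(proj(load('scene0'),[180,650,241]),proj(s,[180,650,241]))
E
```

```text
se corners [[655.0, -298.0], [659.0, -354.0], [304.0, -388.0], [297.0, -334.0]]
block top [[494.0, -322.0], [496.0, -351.0], [472.0, -353.0], [473.0, -328.0]]
carton front top [[535.0, 80.0], [516.0, -113.0]]
carton front bot [[537.0, 89.0], [525.0, -116.0]]
carton rear top [[778.0, 60.0], [757.0, -140.0]]
grip top [[644.0, 220.0], [647.0, 173.0]]
pointer [[648.0, 120.0], [640.0, 120.0]]
rail near [[444.0, 234.0], [441.0, 186.0]]
rail [[585.0, 221.0]]
bench z -0.2828550444736493
cart [553. -21.  59.]
block [ 483. -341.   43.]
se [ 576. -338.    5.]
grip [642. 195.  92.]
small [690. -63.  87.]
carton ((652.6782836914062, -18.559982299804688), (214.18409729003906, 242.57803344726562), 83.66006469726562) 5007
block [ 476.69161795 -338.89855015   43.61090175] 155
[[605.76572862 184.57258316]] [[-61.13811206 359.56179594]]
```

Emit:
step_arm(
  targets=[0.25, -0.25, 0, 0, 0, -0.05, 0.5, -0.5, 0, 0, 0, -0.09, 0.75, -0.75, 0, 0, 0, -0.13, 1, -1, 0, 0, 0, -0.17],
)

```text
time: 0.43
tool_pos: [281.3, 548.9, 241.8]
orientation: [0.201, 0.98, -0.0, -0.0]
force: [0.7, -0.9, -0.4]
width: 85.5
```

Emit:
step_arm(
  targets=[0.25, -0.25, 0, 0, 0, -0.05, 0.5, -0.5, 0, 0, 0, -0.09, 0.75, -0.75, 0, 0, 0, -0.13, 1, -1, 0, 0, 0, -0.17],
)

```text
time: 0.77
tool_pos: [381.3, 448.8, 242.0]
orientation: [0.266, 0.964, -0.0, -0.0]
force: [1.0, -0.2, 0.2]
width: 85.6
```

Emit:
step_arm(
  targets=[0.25, -0.25, 0, 0, 0, -0.05, 0.5, -0.5, 0, 0, 0, -0.09, 0.75, -0.75, 0, 0, 0, -0.13, 1, -1, 0, 0, 0, -0.17],
)

```text
time: 1.1
tool_pos: [481.3, 348.8, 242.0]
orientation: [0.33, 0.944, -0.0, -0.0]
force: [0.6, 1.3, -0.3]
width: 85.3
```

Emit:
step_arm(
  targets=[0, -0.33, 0, 0, 0, -0.06, 0, -0.67, 0, 0, 0, -0.12, 0, -1, 0, 0, 0, -0.17],
)

```text
time: 1.35
tool_pos: [480.5, 248.4, 241.7]
orientation: [0.393, 0.92, -0.001, -0.0]
force: [0.4, 0.8, -0.9]
width: 85.2
```

Emit:
step_arm(
  targets=[0, -0.33, 0, 0, 0, -0.06, 0, -0.67, 0, 0, 0, -0.12, 0, -1, 0, 0, 0, -0.17],
)

```text
time: 1.6
tool_pos: [480.0, 148.6, 242.0]
orientation: [0.453, 0.891, -0.0, -0.0]
force: [1.0, -0.0, 0.3]
width: 85.6
```

Emit:
step_arm(
  targets=[0, -0.33, 0, 0, 0, -0.06, 0, -0.67, 0, 0, 0, -0.12, 0, -1, 0, 0, 0, -0.17],
)

```text
time: 1.85
tool_pos: [479.9, 48.7, 242.2]
orientation: [0.512, 0.859, -0.0, -0.0]
force: [0.7, -0.8, -1.0]
width: 85.5
```

```bash
python3 - <<'E'
from h import *
s=snap('wrist','wA'); save(s,'wA',None,1.4); print(np.round(s['pose'],3).tolist(), s['mtx'][0][0]); print(state()['joint_positions'])
E
```

```text
[[0.879, 0.456, 0.14, 443.449], [0.477, -0.84, -0.259, 114.157], [-0.0, 0.294, -0.956, 374.806], [0.0, 0.0, 0.0, 1.0]] 347.77443421816685
[-0.51632693  0.15000247  0.38400881  1.99567485 -0.06190415  1.00856613
  0.38255012]
```

Emit:
step_arm(
  targets=[0, -0.33, 0, 0, 0, -0.06, 0, -0.67, 0, 0, 0, -0.12, 0, -1, 0, 0, 0, -0.17],
)

```text
time: 2.15
tool_pos: [480.1, -50.7, 242.2]
orientation: [0.567, 0.823, -0.0, -0.0]
force: [0.9, 0.5, -0.3]
width: 85.2
```

Emit:
step_arm(
  targets=[0, -0.33, 0, 0, 0, -0.06, 0, -0.67, 0, 0, 0, -0.12, 0, -1, 0, 0, 0, -0.17],
)

```text
time: 2.4
tool_pos: [480.1, -150.9, 242.2]
orientation: [0.621, 0.784, 0.0, -0.0]
force: [0.2, 0.6, -0.2]
width: 85.2
```

Emit:
step_arm(
  targets=[0, -0.33, 0, 0, 0, -0.06, 0, -0.67, 0, 0, 0, -0.12, 0, -1, 0, 0, 0, -0.17, 0, -1, 0, 0, 0, -0.17],
)

```text
time: 2.73
tool_pos: [478.9, -256.7, 242.7]
orientation: [0.675, 0.737, -0.002, 0.002]
force: [0.2, -0.9, 0.2]
width: 85.6
```

```bash
python3 - <<'E'
from h import *
s=snap('wrist','wB'); save(s,'wB',None,1.4); print(state()['joint_positions'],state()['tool_pos'])
E
```

```text
[-0.09775396  0.27942939  0.62160099  1.87848029 -0.18479282  1.0411126
  0.69098496] [ 479.3748553  -253.2344335   242.23130095]
```

View pics/wA.png

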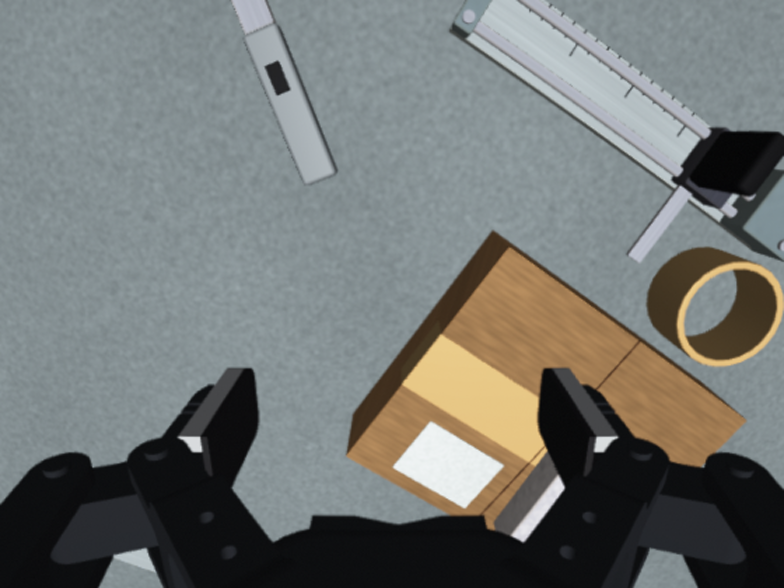

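View pics/wB.png

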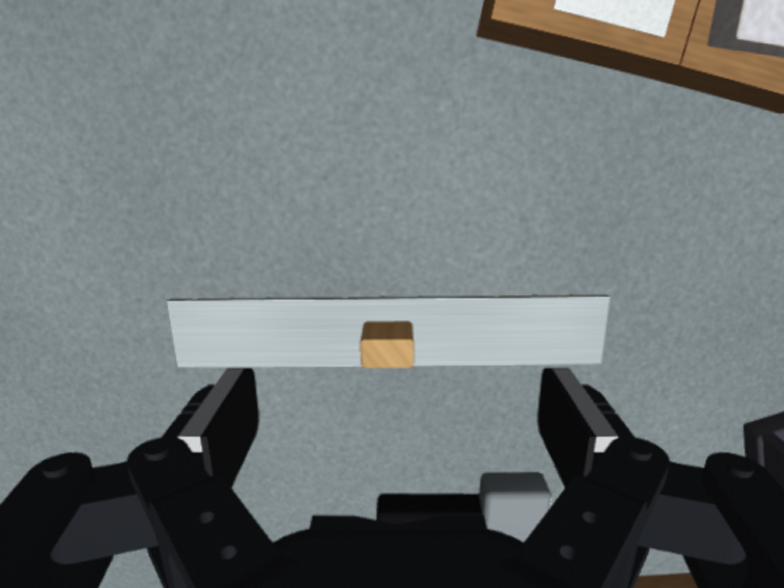

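```bash
python3 - <<'E'
from h import *
f=lambda p:(np.array(p,float)+.5)/1.4-.5
s=load('wB')
a=at_z(s,f([(168,299),(608,296),(602,363),(178,367)]),6); b=at_z(s,f([(361,338),(413,337),(413,367),(362,367)]),46)
print('se',np.round(a[:,:2],1).tolist(),a.mean(0)); print('block',np.round(b[:,:2],1).tolist(),b.mean(0))
for i,j in((0,1),(3,2)): 
    d=a[j]-a[i]; print(np.linalg.norm(d),np.degrees(np.arctan2(d[1],d[0])))
print('w',np.linalg.norm(a[0]-a[3]))
s=load('wA')
for n,p,z in(('bot',[(492,232),(352,412)],0),('top',[(508,247),(347,455)],60),('topleft',[(508,247),(745,420)],60),('ptr',[(628,256),(638,262),(676,190)],22),('grip',[(713,128),(783,133)],90),('rail',[(451,32),(463,0)],30)):
    q=at_z(s,f(p),z); d=q[1]-q[0]; print(n,np.round(q[:,:2],1).tolist(),np.linalg.norm(d),np.degrees(np.arctan2(d[1],d[0])))
# face plane from depth: top surface of the carton
C=cloud(s); P=C.reshape(-1,3); v,u=np.mgrid[:420,:560]; 
m=(P[:,2]>8)&(P[:,2]<50)&(P[:,0]>490)&(P[:,0]<550)&(P[:,1]>-90)&(P[:,1]<72)
A=np.c_[P[m][:,1],np.ones(m.sum())]; c=np.linalg.lstsq(A,P[m][:,0],rcond=None)[0]; r=P[m][:,0]-A@c
k=abs(r)<4; c=np.linalg.lstsq(A[k],P[m][k,0],rcond=None)[0]; print('face x=',c,np.degrees(np.arctan(c[0])),m.sum(),k.sum(),r.std())
E
```

```text
se [[296.2, -327.7], [652.5, -293.6], [660.7, -353.3], [301.2, -389.1]] [ 477.64241495 -340.93750502    6.        ]
block [[457.3, -329.7], [495.3, -325.5], [497.7, -349.9], [459.6, -353.3]] [ 477.50529512 -339.57604434   46.        ]
357.87681593578276 5.464306562933784
361.30859515563185 5.677537425607166
w 61.57749482970783
bot [[543.5, 84.1], [519.9, -111.8]] 197.33910008483397 -96.87870810252302
top [[542.2, 85.4], [521.4, -111.5]] 197.9961345459171 -96.03434829730631
topleft [[542.2, 85.4], [779.7, 59.1]] 238.95091266106053 -6.312858370792402
ptr [[638.4, 120.1], [648.0, 120.0], [640.7, 178.2]] 9.692718120760595 -0.3251353915330173
grip [[600.5, 205.5], [640.2, 225.4]] 44.35877467136955 26.666768146057723
rail [[443.2, 187.0], [440.4, 207.4]] 20.62946560640914 97.86709749082536
face x= [1.06294474e-01 5.32250345e+02] 6.067442132705487 1566 1566 0.37707224941709716
```

Emit:
step_arm(
  targets=[-0.01, -0.3, -0.3, 0, 0, 0, -0.02, -0.6, -0.6, 0, 0, 0, -0.03, -0.91, -0.9, 0, 0, 0, -0.03, -0.91, -1, 0, 0, 0],
)

```text
time: 3.12
tool_pos: [474.8, -343.8, 138.8]
orientation: [0.673, 0.739, -0.002, -0.002]
force: [-0.6, -1.0, -0.3]
width: 85.2
```

Emit:
step_arm(
  targets=[0, 0, -0.4, 0, 0, 0, 0, 0, -0.7, 0, 0, 0, 0, 0, -0.8, 0, 0, 0, 0, 0, -0.8, 0, 0, 0],
)

```text
time: 3.45
tool_pos: [476.5, -337.9, 59.8]
orientation: [0.671, 0.742, -0.0, -0.003]
force: [0.0, -0.4, 0.7]
width: 85.0
```

```bash
python3 - <<'E'
from h import *
t=state(); print(t['tool_pos'],t['orientation'],t['force'],t['joint_positions']); s=snap('wrist','wC'); save(s,'wC')
E
```

```text
[ 476.48973877 -337.88841228   59.75936407] [ 6.70837256e-01  7.41597965e-01 -2.05848427e-04 -3.12930772e-03] [ 0.03667735 -0.4232886   0.65710801] [ 0.17081215  0.58910649  0.50796598  1.92754688 -0.41497813  0.73594271
  1.02180323]
```

View pics/wC.png

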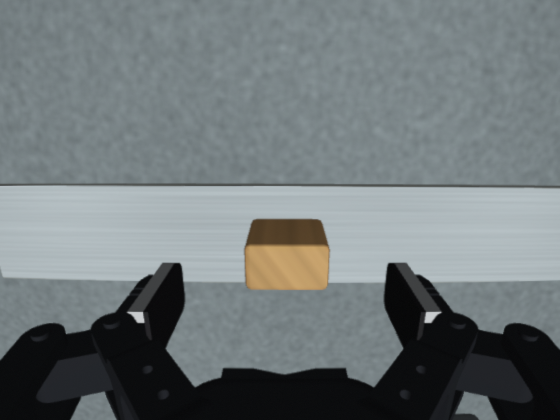

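```bash
python3 - <<'E'
from h import *
s=load('wC'); b=at_z(s,[(246,246),(328,246),(328,289),(245,289)],46); print(np.round(b,1).tolist(),b.mean(0)); t=state(); print(t['tool_pos'],t['time'])
E
```

```text
[[457.5, -331.6, 46.0], [495.0, -327.7, 46.0], [498.1, -350.0, 46.0], [458.5, -354.1, 46.0]] [ 477.30133597 -340.85285517   46.        ]
[ 477.67220825 -339.27640478   61.8926032 ] 3.5
```

Emit:
step_arm(
  targets=[0, 0, -0.2, 0, 0, 0, 0, 0, -0.3, 0, 0, 0, 0, 0, -0.38, 0, 0, 0, 0, 0, -0.38, 0, 0, 0, 0, 0, -0.38, 0, 0, 0],
)

```text
time: 3.92
tool_pos: [477.9, -340.6, 25.0]
orientation: [0.671, 0.741, 0.0, 0.0]
force: [0.2, -0.1, 0.7]
width: 85.4
```

Emit:
step_arm(
  targets=[0, 0, 0, 0, 0, 0, 0, 0, 0, 0, 0, 0, 0, 0, 0, 0, 0, 0, 0, 0, 0, 0, 0, 0, 0, 0, 0, 0, 0, 0],
  gripper=20,
  squeeze=70,
)

```text
time: 4.33
tool_pos: [478.1, -341.0, 25.1]
orientation: [0.672, 0.741, 0.0, 0.001]
force: [-0.3, -0.7, 3.0]
width: 38.8
```

Emit:
step_arm(
  targets=[0, 0, 0, 0, 0, 0, 0, 0, 0, 0, 0, 0, 0, 0, 0, 0, 0, 0, 0, 0, 0, 0, 0, 0, 0, 0, 0, 0, 0, 0],
)

```text
time: 4.75
tool_pos: [478.1, -341.0, 25.0]
orientation: [0.672, 0.741, 0.0, 0.001]
force: [-0.4, -0.0, 6.1]
width: 39.0
```

Emit:
step_arm(
  targets=[0, 0, 0.1, 0, 0, 0, 0, 0, 0.3, 0, 0, 0, 0, 0, 0.6, 0, 0, 0, 0, 0, 0.9, 0, 0, 0, 0, 0, 1, 0, 0, 0],
)

```text
time: 5.17
tool_pos: [478.5, -341.9, 127.9]
orientation: [0.672, 0.741, 0.0, 0.002]
force: [0.8, 0.1, -2.8]
width: 38.7
```

Emit:
step_arm(
  targets=[0, 0.15, 0, 0, 0, 0.1, 0, 0.35, 0, 0, 0, 0.2, 0, 0.55, 0, 0, 0, 0.3, 0, 0.78, 0, 0, 0, 0.44, 0, 1, 0, 0, 0, 0.58],
)

```text
time: 5.58
tool_pos: [476.3, -239.0, 123.3]
orientation: [0.485, 0.875, -0.0, -0.001]
force: [0.5, 0.3, -2.8]
width: 39.1
```

Emit:
step_arm(
  targets=[0, 0.2, 0, 0, 0, 0.12, 0, 0.4, 0, 0, 0, 0.24, 0, 0.6, 0, 0, 0, 0.36, 0, 0.8, 0, 0, 0, 0.48, 0, 1, 0, 0, 0, 0.58],
)

```text
time: 6.0
tool_pos: [476.3, -139.3, 123.5]
orientation: [0.275, 0.961, -0.0, -0.001]
force: [-0.1, 0.3, -2.9]
width: 39.5
```

Emit:
step_arm(
  targets=[0, 0.2, 0, 0, 0, 0.12, 0, 0.4, 0, 0, 0, 0.24, 0, 0.6, 0, 0, 0, 0.36, 0, 0.85, 0, 0, 0, 0.48, 0, 1, 0, 0, 0, 0.58],
)

```text
time: 6.42
tool_pos: [476.2, -38.0, 123.4]
orientation: [0.05, 0.999, 0.0, -0.001]
force: [-1.0, -0.4, -3.7]
width: 38.9
```

Emit:
step_arm(
  targets=[0, 0.1, 0, 0, 0, 0, 0, 0.15, 0, 0, 0, 0, 0, 0.15, 0, 0, 0, 0, 0, 0.15, 0, 0, 0, 0, 0, 0.15, 0, 0, 0, 0],
)

```text
time: 6.83
tool_pos: [477.4, -26.9, 124.2]
orientation: [0.054, 0.999, -0.0, -0.0]
force: [0.0, -0.9, -3.3]
width: 38.9
```

```bash
python3 - <<'E'
from h import *
t=state(); print(t['tool_pos'],t['orientation'],t['force'],t['wrist_torque'],t['width'],t['joint_positions'])
q=t['orientation']; print(np.degrees(2*np.arctan2(q[1],q[0]))-90)
s=snap('wrist','wD'); save(s,'wD',None,1.4)
E
```

```text
[477.37534262 -26.8910249  124.20837732] [ 5.42216077e-02  9.98528853e-01 -3.54010399e-04 -1.48716047e-04] [ 0.04699294 -0.93374221 -3.34645914] [0.00759452 0.02071658 0.02325107] 38.881052378210946 [-0.19455982  0.30259207  0.19346285  2.11790207 -0.08512245  0.72855817
  1.51621726]
83.78361242846739
```

View pics/wD.png

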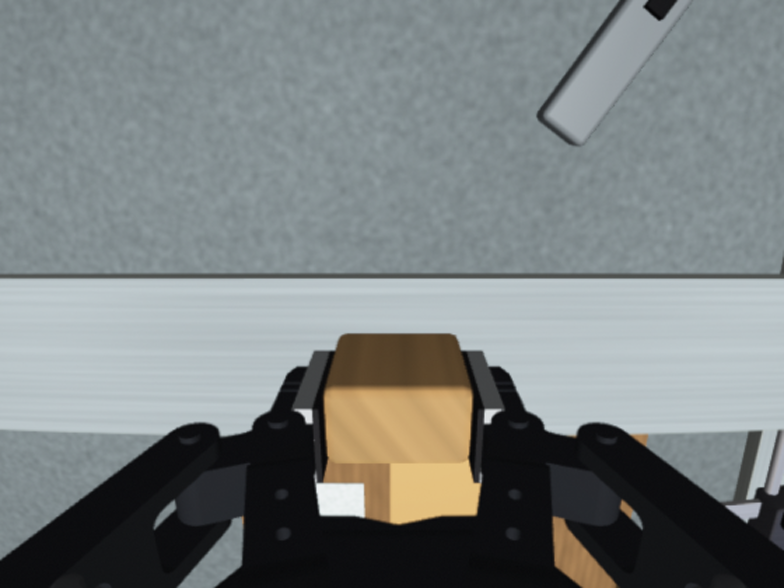

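Emit:
step_arm(
  targets=[0, 0, -0.3, 0, 0, 0, 0, 0, -0.6, 0, 0, 0, 0, 0, -0.85, 0, 0, 0, 0, 0, -0.95, 0, 0, 0, 0, 0, -0.99, 0, 0, 0],
)

```text
time: 7.3
tool_pos: [475.4, -26.4, 24.9]
orientation: [0.054, 0.999, -0.0, -0.003]
force: [-15.5, -0.1, 44.4]
width: 39.4
```

Emit:
step_arm(
  targets=[0.05, -0.005, 0, 0, 0, 0, 0.1, -0.01, 0, 0, 0, 0, 0.14, -0.015, 0, 0, 0, 0, 0.17, -0.018, 0, 0, 0, 0, 0.17, -0.018, 0, 0, 0, 0],
)

```text
time: 7.72
tool_pos: [496.1, -27.5, 25.9]
orientation: [0.053, 0.999, 0.0, 0.001]
force: [0.4, -0.3, -3.5]
width: 39.0
```

Emit:
step_arm(
  targets=[0.01, -0.001, 0, 0, 0, 0, 0.02, -0.002, 0, 0, 0, 0, 0.02, -0.002, 0, 0, 0, 0],
)

```text
time: 7.97
tool_pos: [496.6, -27.6, 25.3]
orientation: [0.053, 0.999, 0.0, -0.0]
force: [0.1, 0.1, -2.9]
width: 39.6
```

```bash
python3 - <<'E'
from h import *
t=state(); print(t['tool_pos'],t['orientation'],t['force'],t['wrist_torque'],t['width'])
q=t['orientation']; print(np.degrees(2*np.arctan2(q[1],q[0]))-90)
E
```

```text
[496.57043899 -27.56948172  25.34486083] [ 5.28821392e-02  9.98600760e-01  2.44446265e-05 -1.25994777e-06] [ 0.07748306  0.10202039 -2.90404064] [ 0.07493121 -0.03218282 -0.0349465 ] 39.568833872885094
83.93732525295198
```

Emit:
step_arm(
  targets=[0.01, -0.001, 0, 0, 0, 0, 0.015, -0.002, 0, 0, 0, 0, 0.015, -0.002, 0, 0, 0, 0],
)

```text
time: 8.22
tool_pos: [498.1, -27.8, 25.3]
orientation: [0.053, 0.999, 0.0, 0.0]
force: [0.5, 0.1, -3.6]
width: 38.6
```

Emit:
step_arm(
  targets=[0.01, -0.001, 0, 0, 0, 0, 0.015, -0.002, 0, 0, 0, 0, 0.015, -0.002, 0, 0, 0, 0],
)

```text
time: 8.47
tool_pos: [499.7, -28.0, 25.4]
orientation: [0.053, 0.999, 0.0, 0.0]
force: [1.0, -0.1, -3.1]
width: 39.1
```

```bash
python3 - <<'E'
from h import *
t=state(); print(t['tool_pos'],t['orientation'],t['force'],t['wrist_torque'],t['width'])
q=t['orientation']; print(np.degrees(2*np.arctan2(q[1],q[0]))-90)
E
```

```text
[499.74398894 -27.9937585   25.37264412] [5.29268037e-02 9.98598384e-01 4.46806286e-05 1.38935822e-04] [ 1.0184756  -0.07754719 -3.14522072] [0.02915449 0.03927011 0.04074396] 39.14248274166533
83.93219983082605
```

Emit:
step_arm(
  targets=[0.01, -0.001, 0, 0, 0, 0, 0.01, -0.001, 0, 0, 0, 0],
)

```text
time: 8.63
tool_pos: [500.2, -28.0, 25.3]
orientation: [0.053, 0.999, 0.0, -0.0]
force: [-0.8, 0.2, -2.7]
width: 39.0
```

Emit:
step_arm(
  targets=[0.01, -0.001, 0, 0, 0, 0, 0.01, -0.001, 0, 0, 0, 0],
)

```text
time: 8.8
tool_pos: [500.3, -28.1, 25.2]
orientation: [0.053, 0.999, 0.0, -0.001]
force: [-3.5, -0.0, 0.6]
width: 38.7
```

```bash
python3 - <<'E'
from h import *
t=state(); print(t['tool_pos'],t['orientation'],t['force'],t['wrist_torque'],t['width'])
q=t['orientation']; print(np.degrees(2*np.arctan2(q[1],q[0]))-90)
s=snap('top','topE'); save(s,'topE',(150,120,330,260),4)
E
```

```text
[500.32605988 -28.05744916  25.17065264] [ 5.30821379e-02  9.98589167e-01  1.73790971e-04 -1.38987458e-03] [-3.52969197 -0.0202524   0.62548886] [ 0.28407958  0.71472494 -0.10850716] 38.72718732689927
83.9143688720809
```

View pics/topE.png

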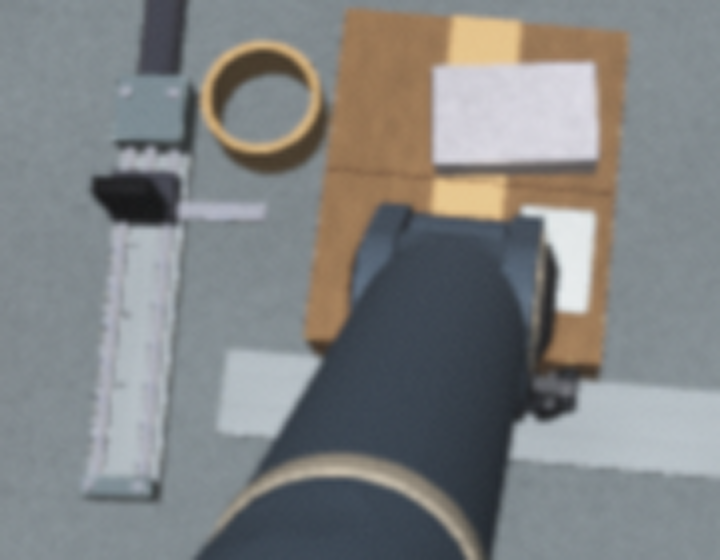

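Emit:
step_arm(
  targets=[0, 0, -0.01, 0, 0, 0, 0, 0, -0.01, 0, 0, 0, 0.005, 0, -0.01, 0, 0, 0, 0.01, -0.001, -0.01, 0, 0, 0, 0.01, -0.001, -0.01, 0, 0, 0],
)

```text
time: 9.27
tool_pos: [500.3, -28.1, 25.1]
orientation: [0.053, 0.999, 0.0, -0.002]
force: [-10.2, 1.5, 13.1]
width: 39.1
```

```bash
python3 - <<'E'
from h import *
t=state(); print(t['tool_pos'],t['orientation'],t['force'],t['wrist_torque'],t['width'])
q=t['orientation']; print(np.degrees(2*np.arctan2(q[1],q[0]))-90)
E
```

```text
[500.31632199 -28.06989109  25.06550447] [ 5.30405484e-02  9.98589504e-01  3.75079492e-04 -2.35828817e-03] [-10.19382804   1.47170013  13.12373505] [ 0.32930159  1.75344312 -0.06468398] 39.13103851035788
83.91913002590422
```

Emit:
step_arm(
  targets=[0, 0, 0, 0, 0, 0, 0, 0, 0, 0, 0, 0, 0, 0, 0, 0, 0, 0, 0, 0, 0, 0, 0, 0],
  gripper=85,
)

```text
time: 9.6
tool_pos: [503.6, -28.3, 24.6]
orientation: [0.053, 0.999, 0.0, 0.001]
force: [-0.4, 0.0, 1.0]
width: 84.2
```

Emit:
step_arm(
  targets=[0, 0, 0.1, 0, 0, 0, 0, 0, 0.3, 0, 0, 0, 0, 0, 0.6, 0, 0, 0, 0, 0, 0.9, 0, 0, 0, 0, 0, 1, 0, 0, 0],
)

```text
time: 10.02
tool_pos: [505.2, -28.5, 128.7]
orientation: [0.053, 0.999, 0.0, 0.004]
force: [0.6, -0.8, 0.4]
width: 85.0
```

Emit:
step_arm(
  targets=[0.06, 0.1, 0.12, 0, 0, -0.14, 0.12, 0.2, 0.24, 0, 0, -0.28, 0.18, 0.3, 0.36, 0, 0, -0.42, 0.24, 0.4, 0.48, 0, 0, -0.56, 0.3, 0.5, 0.6, 0, 0, -0.7],
)

```text
time: 10.43
tool_pos: [532.7, 22.2, 185.2]
orientation: [0.325, 0.946, 0.0, 0.0]
force: [0.5, -0.6, -0.5]
width: 85.1
```

Emit:
step_arm(
  targets=[0.07, 0.1, 0.1, 0, 0, -0.14, 0.14, 0.2, 0.2, 0, 0, -0.28, 0.21, 0.3, 0.3, 0, 0, -0.42, 0.28, 0.4, 0.4, 0, 0, -0.56, 0.35, 0.5, 0.5, 0, 0, -0.7],
)

```text
time: 10.85
tool_pos: [567.6, 72.2, 234.9]
orientation: [0.569, 0.822, 0.0, -0.0]
force: [-0.6, -0.9, -0.7]
width: 85.0
```

Emit:
step_arm(
  targets=[0.07, 0.1, 0, 0, 0, -0.14, 0.14, 0.2, 0, 0, 0, -0.28, 0.25, 0.3, 0, 0, 0, -0.42, 0.35, 0.4, 0, 0, 0, -0.53, 0.35, 0.4, 0, 0, 0, -0.53],
)

```text
time: 11.27
tool_pos: [603.7, 114.6, 234.1]
orientation: [0.724, 0.69, 0.001, 0.0]
force: [-0.2, 0.6, -0.2]
width: 85.2
```

Emit:
step_arm(
  targets=[0, 0, 0, 0, 0, 0, 0, 0, 0, 0, 0, 0],
)

```text
time: 11.43
tool_pos: [601.9, 110.9, 234.2]
orientation: [0.724, 0.689, -0.001, -0.0]
force: [-0.2, -1.4, 0.5]
width: 85.1
```

```bash
python3 - <<'E'
from h import *
t=state(); print(t['tool_pos'],t['orientation'],t['force'])
q=t['orientation']; print(np.degrees(2*np.arctan2(q[1],q[0]))-90)
s=snap('wrist','wF'); save(s,'wF',None,1.4); print(s['pose'][:3,3])
E
```

```text
[601.86722415 110.85497321 234.15188234] [ 7.24433161e-01  6.89344834e-01 -5.37109426e-04 -8.18405118e-05] [-0.16110512 -1.35016018  0.49217994]
-2.8434455715354545
[605.12942513 185.44032269 366.74849537]
```

View pics/wF.png

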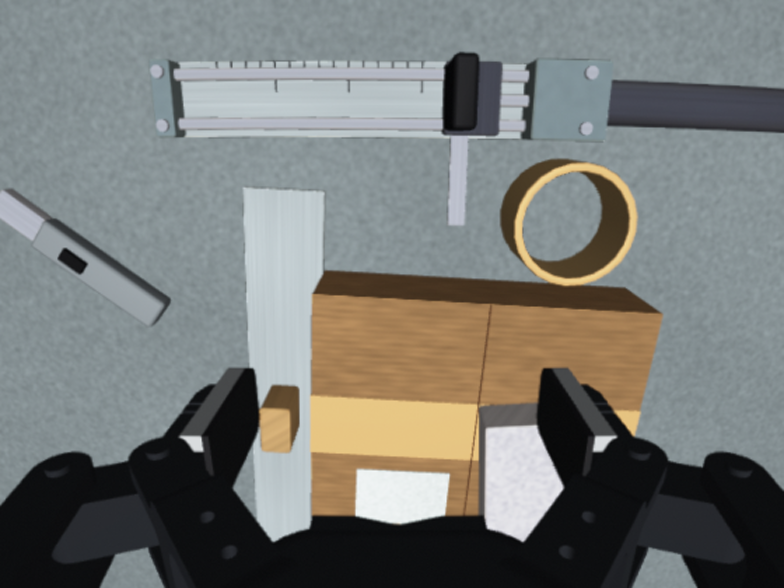

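```bash
python3 - <<'E'
from h import *
f=lambda p:(np.array(p,float)+.5)/1.4-.5
s=load('wF')
for n,p,z in(('blade end',[(244,188),(324,191)],6),('blade edge',[(324,192),(322,268)],6),('ptr front',[(449,140),(449,224)],22),('ptr tip w',[(449,224),(466,224)],22),('rail R',[(180,138),(520,138)],0),('rods',[(177,125),(525,125)],25),('rods2',[(177,75),(525,76)],25),('carton corner',[(323,271),(625,288)],0),('grip top',[(456,55),(456,130)],90),('grip topx',[(456,60),(478,60)],90)):
    q=at_z(s,f(p),z); d=q[1]-q[0]; print(n,np.round(q[:,:2],1).tolist(),round(np.linalg.norm(d),1),np.degrees(np.arctan2(d[1],d[0])).round(2))
C=cloud(s).reshape(-1,3); m=(C[:,2]>84)&(C[:,2]<96)&(C[:,1]>160)&(C[:,1]<240)&(C[:,0]>600)&(C[:,0]<690)
print('grip',m.sum(),C[m].mean(0),cv2.minAreaRect(C[m][:,:2].astype(np.float32)))
# row-wise gradients at subpixel: blade edge & pointer front edge
g=cv2.GaussianBlur(cv2.cvtColor(s['pixels'],cv2.COLOR_RGB2GRAY).astype(float),(3,3),0); gx=np.gradient(g,axis=1)
def edge(rows,c0,c1,sgn):
    P=[]
    for r in rows:
        w=np.clip(sgn*gx[r,c0:c1],0,None); j=w.argmax(); k=slice(max(j-2,0),j+3); P.append((c0+np.average(np.arange(len(w))[k],weights=w[k]),r))
    return np.array(P)
for n,e,z in(('blade',edge(range(140,188),222,240,-1),6),('ptr',edge(range(104,158),314,328,1),22)):
    q=at_z(s,e,z); c=np.polyfit(q[:,1],q[:,0],1); r=q[:,0]-np.polyval(c,q[:,1]); print(n,c,'x@120,125,150',np.polyval(c,[120,125,150]),r.std())
E
```

```text
blade end [[489.4, 152.5], [548.5, 147.1]] 59.3 -5.29
blade edge [[548.4, 146.4], [541.5, 88.6]] 58.2 -96.81
ptr front [[639.5, 179.1], [638.2, 120.9]] 58.2 -91.22
ptr tip w [[638.2, 120.9], [650.4, 120.4]] 12.2 -2.71
rail R [[444.6, 191.2], [693.5, 177.9]] 249.3 -3.06
rods [[454.9, 199.5], [690.8, 186.8]] 236.2 -3.08
rods2 [[460.0, 231.4], [690.3, 218.0]] 230.7 -3.31
carton corner [[541.0, 84.5], [781.0, 58.6]] 241.4 -6.16
grip top [[637.4, 223.8], [636.6, 185.5]] 38.3 -91.17
grip topx [[637.4, 221.3], [649.0, 220.8]] 11.6 -2.37
grip 1037 [641.53995824 205.40119923  90.44361723] ((642.0527954101562, 205.16969299316406), (38.955169677734375, 14.489961624145508), 86.35070037841797)
blade [1.17017119e-01 5.30822054e+02] x@120,125,150 [544.86410833 545.44919392 548.3746219 ] 0.14631941308580618
ptr [6.16908526e-02 6.29933365e+02] x@120,125,150 [637.33626739 637.64472165 639.18699296] 0.257779345033975
```

Emit:
step_arm(
  targets=[0.12, 0.25, -0.2, 0, 0, 0, 0.24, 0.5, -0.4, 0, 0, 0, 0.4, 0.85, -0.6, 0, 0, 0, 0.4, 0.94, -0.7, 0, 0, 0, 0.4, 0.94, -0.7, 0, 0, 0],
)

```text
time: 11.9
tool_pos: [640.2, 209.5, 160.8]
orientation: [0.723, 0.691, -0.002, -0.002]
force: [-1.0, 0.1, 0.5]
width: 84.9
```

```bash
python3 - <<'E'
from h import *
t=state(); print(t['tool_pos'],t['orientation'])
s=snap('top','topG'); save(s,'topG',(215,175,375,260),5)
C=cloud(s); P=C.reshape(-1,3)
E
```

```text
[640.19330922 209.53048444 160.76082525] [ 0.72268225  0.69117432 -0.00209032 -0.00201224]
```

View pics/topG.png

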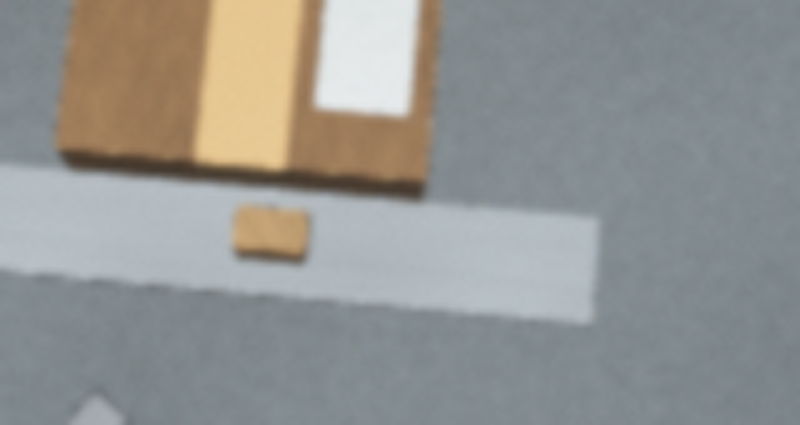

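```bash
python3 - <<'E'
from h import *
s=load('topG'); g=cv2.GaussianBlur(cv2.cvtColor(s['pixels'],cv2.COLOR_RGB2GRAY).astype(float),(3,3),0); gy=np.gradient(g,axis=0)
def fit(y0,y1,xl,sgn,z,n):
    P=[]
    for y in np.arange(y0,y1,3.):
        u,v=proj(s,[xl(y),y,z])[0]; u=int(round(u)); r0=int(v)-4; w=np.clip(sgn*gy[r0:r0+9,u],0,None); P.append((u,r0+np.average(np.arange(9),weights=w**2+1e-9)))
    q=at_z(s,P,z); 
    for _ in range(3):
        c=np.polyfit(q[:,1],q[:,0],1); r=q[:,0]-np.polyval(c,q[:,1]); q=q[abs(r)<1.5]
    print(n,c,np.degrees(np.arctan(c[0])),'x@-100,0,80',np.polyval(c,[-100,0,80]),r.std(),len(q))
L=lambda off:(lambda y:532.25+.1063*y-off)
fit(-200,60,L(60.3),-1,6,'near edge(+60.34)')
fit(-195,-125,L(0),1,6,'far edge right part')
fit(-100,75,L(0),1,60,'carton top front')
t=state(); print(t['tool_pos'],t['orientation'])
E
```

```text
near edge(+60.34) [1.08681263e-01 4.74450159e+02] 6.202633073200402 x@-100,0,80 [463.58203279 474.45015907 483.14466009] 0.3868021921777422 87
far edge right part [9.74743360e-02 5.32654835e+02] 5.567280483995194 x@-100,0,80 [522.90740164 532.65483525 540.45278213] 0.19501786296312465 24
carton top front [1.06616866e-01 5.23955530e+02] 6.085706859087189 x@-100,0,80 [513.29384317 523.95552975 532.48487902] 0.37667452380316846 59
[641.03326367 206.55453536 162.56372816] [ 0.7237854   0.69002264 -0.00166627 -0.00081746]
```

Emit:
step_arm(
  targets=[0, 0, -0.3, 0, 0, 0, 0, 0, -0.6, 0, 0, 0, 0, 0, -0.8, 0, 0, 0, 0, 0, -0.95, 0, 0, 0, 0, 0, -0.99, 0, 0, 0],
)

```text
time: 12.37
tool_pos: [641.2, 202.5, 64.1]
orientation: [0.726, 0.688, -0.002, -0.0]
force: [-0.4, -0.1, -0.5]
width: 84.8
```

Emit:
step_arm(
  targets=[0, 0, 0, 0, 0, 0, 0, 0, 0, 0, 0, 0],
)

```text
time: 12.53
tool_pos: [643.5, 204.4, 67.1]
orientation: [0.725, 0.688, 0.001, 0.001]
force: [-0.5, -0.1, 0.4]
width: 85.7
```

Emit:
step_arm(
  targets=[0, 0, 0, 0, 0, 0, 0, 0, 0, 0, 0, 0, 0, 0, 0, 0, 0, 0, 0, 0, 0, 0, 0, 0, 0, 0, 0, 0, 0, 0],
  gripper=5,
  squeeze=70,
)

```text
time: 12.95
tool_pos: [642.6, 205.9, 65.7]
orientation: [0.725, 0.689, 0.0, 0.0]
force: [0.2, 0.2, 0.1]
width: 24.9
```

Emit:
step_arm(
  targets=[0, 0, 0, 0, 0, 0, 0, 0, 0, 0, 0, 0, 0, 0, 0, 0, 0, 0, 0, 0, 0, 0, 0, 0],
)

```text
time: 13.28
tool_pos: [642.7, 205.8, 65.7]
orientation: [0.725, 0.689, 0.0, -0.0]
force: [0.7, 0.1, 3.8]
width: 13.3
```

Emit:
step_arm(
  targets=[-0.1, 0.005, 0, 0, 0, 0, -0.25, 0.013, 0, 0, 0, 0, -0.45, 0.024, 0, 0, 0, 0, -0.65, 0.035, 0, 0, 0, 0, -0.8, 0.043, 0, 0, 0, 0],
)

```text
time: 13.7
tool_pos: [564.4, 210.5, 65.7]
orientation: [0.725, 0.689, 0.003, 0.002]
force: [9.3, 2.5, -5.7]
width: 13.6
```

Emit:
step_arm(
  targets=[-0.06, 0.004, 0, 0, 0, 0, -0.1, 0.006, 0, 0, 0, 0, -0.1, 0.006, 0, 0, 0, 0, -0.1, 0.006, 0, 0, 0, 0],
)

```text
time: 14.03
tool_pos: [554.7, 211.1, 65.7]
orientation: [0.725, 0.689, 0.003, 0.002]
force: [7.5, 2.7, -3.5]
width: 12.9
```

```bash
python3 - <<'E'
from h import *
t=state(); print(t['tool_pos'],t['orientation'],t['force'],t['wrist_torque'],t['width'])
s=snap('wrist','wH'); save(s,'wH',None,1.4); print(s['pose'][:3,3])
E
```

```text
[554.74484873 211.1094352   65.68004657] [0.72506556 0.68867324 0.00251556 0.00166474] [ 7.50460742  2.65754791 -3.53186041] [ 0.21898087 -0.92982206 -0.32782593] 12.937668691993142
[557.27209954 285.42564535 198.40958278]
```

View pics/wH.png

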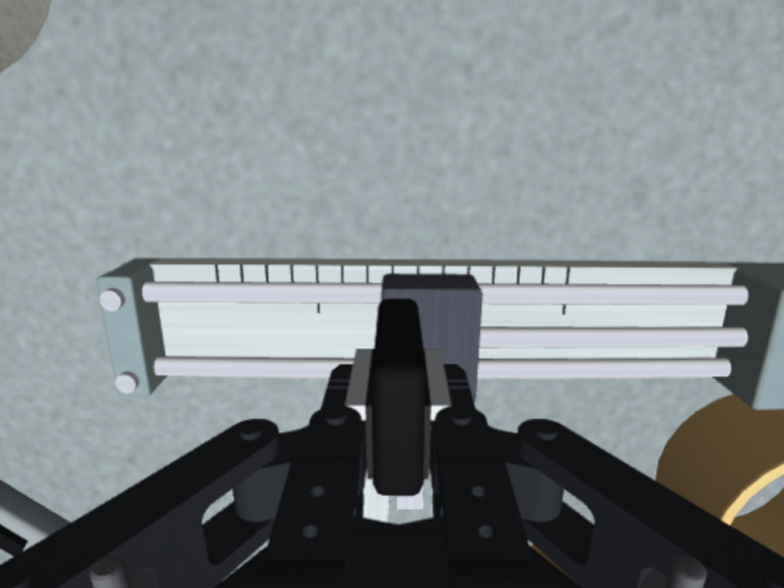

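```bash
python3 - <<'E'
from h import *
s=load('wH'); a=cv2.resize(s['pixels'][342:378,255:315,::-1],None,fx=9,fy=9,interpolation=cv2.INTER_CUBIC)
t=snap('scene','scH'); u,v=proj(t,[550,126,22])[0].astype(int); print(u,v)
b=cv2.resize(t['pixels'][v-20:v+20,u-40:u+40,::-1],None,fx=6.75,fy=6.75,interpolation=cv2.INTER_CUBIC)
cv2.imwrite('pics/cmpH.png',np.vstack([a,b])); print(a.shape,b.shape,(u-40,v-20))
q=proj(s,[[546,126,6],[548,147,6],[549.5,126,22],[549.5,147,22]]); print(q)
E
```

```text
326 251
(324, 540, 3) (270, 540, 3) (np.int64(286), np.int64(231))
[[277.81540401 345.0533158 ]
 [279.03306449 318.61128661]
 [283.09865139 361.99914946]
 [281.29397879 334.49313045]]
```

View pics/cmpH.png

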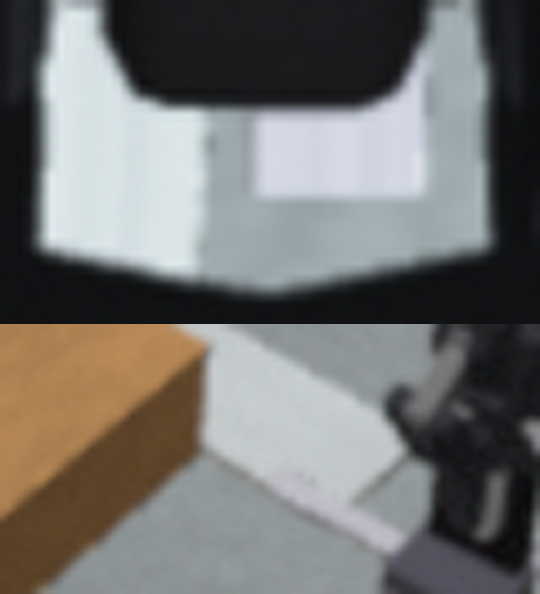

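```bash
cat > tipm.py <<'E'
from h import *
def rep(s,p,b,o,k):
    f=lambda q:np.array(o)+(np.array(q,float)+.5)/k-.5
    P=at_z(s,f(p),22); B=at_z(s,f(b),6)
    c=np.polyfit(B[:,1],B[:,0],1); g=np.array([.9985,-.0545])
    print('ptr',P.round(2)[:,:2].tolist(),'blade',B.round(2)[:,:2].tolist())
    for X in P: print('tip behind edge', ((X[0]-np.polyval(c,X[1]))).round(2), 'slope edge/known .1075:', (X[0]-(B[:,0].mean()+.1075*(X[1]-B[:,1].mean()))).round(2))
E
python3 - <<'E'
from tipm import *
rep(load('wH'),[(254,198),(252,112)],[(208,112),(205,190),(200,270)],(255,342),9)
rep(load('wH'),[(425,198)],[(208,112),(205,190),(200,270)],(255,342),9)
E
```

```text
ptr [[549.23, 124.78], [549.49, 132.27]] blade [[545.47, 118.56], [544.82, 111.18], [543.98, 103.45]]
tip behind edge 3.12 slope edge/known .1075: 3.0
tip behind edge 2.64 slope edge/known .1075: 2.45
ptr [[561.19, 124.08]] blade [[545.47, 118.56], [544.82, 111.18], [543.98, 103.45]]
tip behind edge 15.15 slope edge/known .1075: 15.03
```

Emit:
step_arm(
  targets=[-0.016, 0.001, 0, 0, 0, 0, -0.032, 0.002, 0, 0, 0, 0, -0.032, 0.002, 0, 0, 0, 0, -0.032, 0.002, 0, 0, 0, 0],
)

```text
time: 14.47
tool_pos: [552.0, 211.2, 65.7]
orientation: [0.725, 0.689, 0.003, 0.002]
force: [7.2, 1.7, -4.3]
width: 12.9
```

```bash
python3 - <<'E'
from h import *
t=state(); print(t['tool_pos'],t['force'],t['width'],t['time'])
s=snap('wrist','wI'); a=cv2.resize(s['pixels'][342:378,255:315,::-1],None,fx=12,fy=12,interpolation=cv2.INTER_CUBIC); cv2.imwrite('pics/wI.png',a)
E
```

```text
[551.99711745 211.22121258  65.68330526] [ 7.17411103  1.70061214 -4.30920644] 12.891614651249098 14.4667
```

View pics/wI.png

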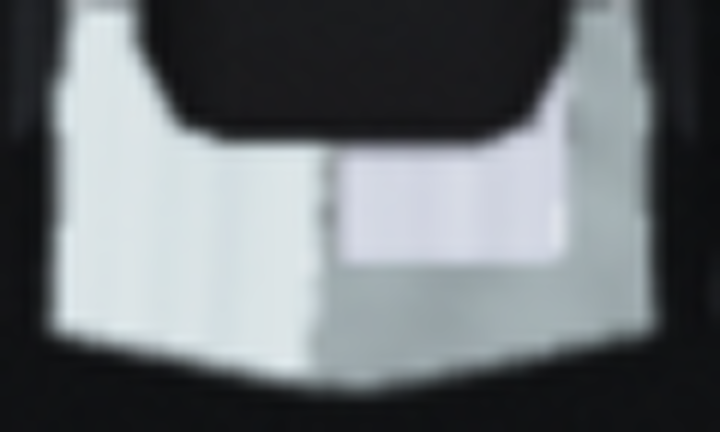

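```bash
python3 - <<'E'
from tipm import *
s=load('wI')
rep(s,[(338,263),(337,150)],[(328,150),(321,250),(310,370)],(255,342),12)
# subpixel gradient measurement
g=cv2.GaussianBlur(cv2.cvtColor(s['pixels'],cv2.COLOR_RGB2GRAY).astype(float),(3,1),0); gx=np.gradient(g,axis=1)
for r in range(355,374): print(r,'min',278+gx[r,278:288].argmin(),gx[r,278:288].round(0).astype(int))
E
```

```text
ptr [[546.42, 125.03], [546.76, 132.4]] blade [[545.55, 118.53], [544.77, 111.46], [543.66, 102.76]]
tip behind edge 0.06 slope edge/known .1075: 0.24
tip behind edge -0.48 slope edge/known .1075: -0.21
355 min 281 [  0  -3 -14 -19  -7  11  11   3  -1   0]
356 min 281 [  0  -5 -16 -20  -3  16  14   3   0   0]
357 min 281 [  0  -4 -13 -18  -4  13  12   3   0  -1]
358 min 281 [  0  -4 -14 -18  -4  13  13   4   0  -1]
359 min 281 [  0  -6 -20 -22   0  20  15   4   0  -1]
360 min 281 [  0  -6 -19 -22   0  20  15   3   0  -1]
361 min 281 [  0  -5 -15 -19  -2  15  13   3   0  -1]
362 min 281 [  0  -4 -14 -18  -3  14  12   3   0   0]
363 min 281 [  0  -2 -12 -20  -8   9  10   3   0  -1]
364 min 281 [  0  -3 -13 -21 -16  -4   2   2   0  -1]
365 min 281 [ -1  -6 -15 -19 -13  -3   1   1   0  -1]
366 min 281 [ -1  -6 -14 -19 -13  -4   0   0   0  -1]
367 min 281 [ -1  -5 -14 -19 -14  -5  -1   0   0  -1]
368 min 281 [ -2  -8 -16 -18 -12  -4  -1   0   0  -1]
369 min 280 [ -3 -11 -19 -17  -8  -2   0   0  -1  -1]
370 min 280 [ -4 -14 -20 -14  -4  -1  -1  -1  -1  -1]
371 min 280 [ -3 -12 -20 -16  -6  -1  -1  -1  -1  -1]
372 min 280 [  3  -9 -18 -16  -7  -1   0  -2  -2  -1]
373 min 286 [ 11   4  -1  -3   1   6   3  -6 -12 -12]
```

Emit:
step_arm(
  targets=[-0.004, 0, 0, 0, 0, 0, -0.004, 0, 0, 0, 0, 0, -0.004, 0, 0, 0, 0, 0, -0.004, 0, 0, 0, 0, 0],
)

```text
time: 14.85
tool_pos: [551.7, 211.2, 65.7]
orientation: [0.725, 0.689, 0.003, 0.002]
force: [8.0, 2.4, -4.2]
width: 13.2
```

```bash
python3 - <<'E'
from h import *
t=state(); print(t['tool_pos'],t['joint_velocities'].round(3),t['force'],t['width'],t['time'])
s=snap('wrist','wJ'); g=cv2.GaussianBlur(cv2.cvtColor(s['pixels'],cv2.COLOR_RGB2GRAY).astype(float),(3,1),0); gx=np.gradient(g,axis=1)
e=[];p=[]
for r in range(365,371):
    w=np.clip(-gx[r,276:286],0,None)**2; e.append((276+np.average(np.arange(10),weights=w),r))
for r in range(356,363):
    w=np.clip(gx[r,279:288],0,None)**2; p.append((279+np.average(np.arange(9),weights=w),r))
E=at_z(s,e,6);P=at_z(s,p,22); d=P[:,0]-(E[:,0].mean()+.1075*(P[:,1]-E[:,1].mean())); print(P[-1],E[0],d.round(2))
# bystanders and blade vs start, top view difference
a=load('top0')['pixels'].astype(int); b=snap('top','topJ')['pixels'].astype(int)
for n,(x,y,z) in dict(tape=(715,140,48)).items(): print(n,proj(load('topJ'),[x,y,z]))
k=(abs(a-b).sum(2)>60).astype(np.uint8); n,_,st,_=cv2.connectedComponentsWithStats(k); print([q.tolist() for q in st[1:] if q[4]>15])
E
```

```text
[551.73396277 211.24100438  65.68558197] [ 0.001  0.001  0.     0.001 -0.003  0.001 -0.001] [ 8.02553682  2.43323643 -4.15914833] 13.171809391493424 14.85
[546.762869   126.16963032  22.        ] [544.05084409 109.22529959   6.        ] [0.49 0.52 0.6  0.53 0.56 0.54 0.62]
tape [[207.53265213 145.95212798]]
[[0, 140, 335, 280, 32364], [361, 167, 43, 129, 2672], [204, 393, 28, 27, 272], [234, 405, 7, 8, 31], [242, 412, 21, 8, 126], [235, 414, 4, 6, 19], [283, 414, 5, 6, 22]]
```

Emit:
step_arm(
  targets=[-0.006, 0, 0, 0, 0, 0, -0.006, 0, 0, 0, 0, 0, -0.006, 0, 0, 0, 0, 0, -0.006, 0, 0, 0, 0, 0],
)

```text
time: 15.28
tool_pos: [551.2, 211.3, 65.7]
orientation: [0.725, 0.689, 0.003, 0.002]
force: [8.0, 2.1, -3.8]
width: 12.8
```

```bash
python3 - <<'E'
from h import *
t=state(); print(t['tool_pos'],t['force'],t['width'],t['time'])
s=snap('wrist','wK'); g=cv2.GaussianBlur(cv2.cvtColor(s['pixels'],cv2.COLOR_RGB2GRAY).astype(float),(3,1),0); gx=np.gradient(g,axis=1)
e=[];p=[]
for r in range(365,371):
    w=np.clip(-gx[r,276:286],0,None)**2; e.append((276+np.average(np.arange(10),weights=w),r))
for r in range(356,363):
    w=np.clip(gx[r,279:288],0,None)**2; p.append((279+np.average(np.arange(9),weights=w),r))
E=at_z(s,e,6);P=at_z(s,p,22); print((P[:,0]-(E[:,0].mean()+.1075*(P[:,1]-E[:,1].mean()))).round(2))
job_done()
E
```

```text
[551.15383616 211.29290576  65.70914625] [ 7.9688088   2.06960033 -3.821859  ] 12.7614594196724 15.2833
[-0.07 -0.03  0.09  0.04  0.09  0.14  0.18]
the job is handed in; nothing more can be done
```

I laid the straightedge flat against the carton's front face and let go. I then pulled the gauge grip out about 91.5 mm and handed in at 15.3 s, still holding it with the fingers at 70 N.

- **Flush:** The blade measures 6.2° against 6.1° for the carton face. When I pressed it home at 10 N the turning moment stayed near zero, so it touches evenly.
- **End position:** The blade's end lies about 20–25 mm past the pointer tip and about 35–40 mm short of the rail.
- **Alignment:** The last close-up wrist picture puts the pointer's front edge within about 0.2 mm of the blade edge. Dead reckoning from an earlier, higher picture came out about 0.5 mm different. The carton face is turned about 3° from the gauge, so the pointer edge and the blade edge meet at the tip and drift apart slightly along the overlap.
- **Forces:** The only notable force was a brief 44 N at the wrist as the held straightedge touched the bench.
- **Bystanders:** Comparing overhead pictures from before and after showed no separate change at the bystanders outside the arm's area. The arm hides the carton, gauge and knife area, so I didn't check the things there that way. Wrist pictures taken after the straightedge was laid showed the tape roll and knife apparently undisturbed.

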